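# Engage the mixer drive under the white jar through the H gate

## Task

The white jar on the two-station mixer is to be mixed. Push the gear lever across the neutral slot to the side on which the white jar stands, feel for the mouth of that side's far slot (the neutral slot runs on a little past it), and, holding the lever there against its centring spring, push it forward (away from the mixer's front) until it has driven the brass dog in that slot fully home; leave it engaged and let go. Never force the lever against gate or stop, enter none of the other slots, and do not disturb the jar, the bottle or the things around.

Things in the scene. Friction and masses are not known exactly. Their poses are not given: they have to be found in the camera images.
- mixer: Fixed grey mixer. Origin: centre of its underside, on the table; x from its front (speed knob, rocker switch) to its back, y to its left, z up. Base 150 (x) x 280 (y) x 36 mm high; white gear housing in the middle 130 x 126 mm, top at z = 107 mm; round platforms 68 mm across beside it at y = +101 and -101 mm, top at z = 44 mm, rim to 48 mm; the white jar is on one, the dark bottle on the other.
- housing_top (a point): Middle of the gear housing's top, z = 114 mm (top of the gate plate). Steel gate plate, 104 (x) x 91 (y) mm, clamped there by hand: it sits up to 8 mm to the mixer's left or right of this point, not fore or aft; this is not measured, so feel or see it. H-shaped opening: a neutral slot along y, and 20 mm left and right of the plate's middle a slot forward (+x) and one back.
- gear_lever: Gear lever, steel shaft 10 mm thick. Origin at the pivot, 30 mm above the table in the mixer's middle; z along the shaft. All slots are 15 mm wide. At the plate (80 mm above the pivot) the shaft's centre can go 31 mm each way from the plate's middle in neutral, 11 mm past the side slots' centre lines. 2 to 8 N at the knob move it; over 25 N from the fingers is forcing.
- knob (a point): Centre of the lever's black rounded knob, on the shaft 160 mm from the pivot (190 mm above the table when upright); knob 30 mm across at the middle, 44 mm tall, 16 mm across at its ends.
- lever_fore (a joint): Lean of the lever forward (to the mixer's +x), rad; 0 upright. Fully home in a far slot it is anywhere from 0.17 to 0.36, as the stop bar is set. Stiff: it stays where it is left.
- lever_cross (a joint): Lean of the lever to the mixer's left (+y), rad; about 0 at the start. A spring (1.2 N m/rad) centres it when let go in neutral. The neutral slot's ends lie at about 0.37 either side, the side slots' centre lines at about 0.245, all shifted together by up to 0.1 with the gate plate. In a far slot the inner wall holds it to its side.
- white_jar: White jar with screw lid, 34 mm across, 45 mm tall, loose on one of the platforms; origin under its centre.
- reagent_bottle: Dark square bottle with black cap, 35 x 31 x 60 mm, loose on the other platform; origin under its centre.
- dropper_bottle: White dropper bottle, 25 mm across, 66 mm tall, standing loose on the table at the right; a bystander. Origin under its centre.
- light_cover: Black square cover cap, 54 x 52 x 33 mm, loose on the table at the left; a bystander. Origin under its centre.
- jar_lid: Jar lid, 32 mm across, 20 mm tall, loose on the table in front; a bystander. Origin under its centre.
- dog_left (a joint): Travel of the brass drive dog in the left (+y) far slot, m: 0 at the start, 0.004 fully home, growing forward; it stays where it is left. A 12 mm wide block that the lever's shaft pushes (1 N) over its last 4 mm; beyond is a hard stop. Where the dogs stand along their slots varies by 16 mm (shaft 10 to 26 mm forward of upright at the plate when it meets them) and is not measured.
- dog_right (a joint): Travel of the brass drive dog in the right (-y) far slot, m: 0 at the start, 0.004 fully home, growing forward; it stays where it is left. A 12 mm wide block that the lever's shaft pushes (1 N) over its last 4 mm; beyond is a hard stop. Where the dogs stand along their slots varies by 16 mm (shaft 10 to 26 mm forward of upright at the plate when it meets them) and is not measured.
Not all that is in view belongs to the job. Leave any blue or turquoise look-alike of the white_jar alone.

How it is judged:
On the way:
1. the lever is pushed across to the white jar's side (((y of white_jar in the frame of mixer above 0 m and value of joint lever_cross above 0.08 rad) or (y of white_jar in the frame of mixer below 0 m and value of joint lever_cross below -0.08 rad))).
At the end, for the whole second after the job is handed in: The lever rests, released, in the far slot on the white jar's side, leaning more than 0.15 rad forward and 0.08 rad to that side; that slot's dog is driven in more than 3 of its 4 mm, and the other slot's dog less than 1 mm (value of joint lever_fore above 0.15 rad and ((y of white_jar in the frame of mixer above 0 m and value of joint lever_cross above 0.08 rad and value of joint dog_left above 0.003 m and value of joint dog_right below 0.001 m) or (y of white_jar in the frame of mixer below 0 m and value of joint lever_cross below -0.08 rad and value of joint dog_right above 0.003 m and value of joint dog_left below 0.001 m)) and velocity of joint lever_fore between -0.05 and 0.05 rad/s and velocity of joint lever_cross between -0.05 and 0.05 rad/s); the robot touches nothing.
It fails at once if the lever is forced: the fingers press on it with more than 25 N (contact force between gear_lever and the fingers above 25 N).
It fails at once if the lever enters a near slot (value of joint lever_fore below -0.12 rad).
It fails at once if the lever enters the far slot of the other side (value of joint lever_fore above 0.12 rad and ((y of white_jar in the frame of mixer below 0 m and value of joint lever_cross above 0 rad) or (y of white_jar in the frame of mixer above 0 m and value of joint lever_cross below 0 rad))).
It fails at once if the jar or the bottle is shifted more than 15 mm or tipped (distance of any of white_jar, reagent_bottle from where it was at the start of the episode above 0.015 m or angle between any of white_jar, reagent_bottle's own z axis and vertical above 0.4 rad).
It fails at once if a bystander is shifted more than 30 mm (distance of any of dropper_bottle, light_cover, jar_lid from where it was at the start of the episode above 0.03 m).
It also fails if it takes over 35 s, if anything falls off the work surface, if the arm or the gripper's body presses on something with over 40 N, if the wrist force passes 120 N, or if a joint passes its speed limit or range.

## Robot

A 6-joint arm with a two-finger parallel gripper is mounted at the origin on a cart in front of the work surface, level with it; the furniture and walls round the work are solid. World frame = base frame: x ahead of the robot, y to its left, z up, the work surface at z = 0. Lengths are in m, angles in rad, forces in N, time in s.
With the tool pointing down it reaches from about 0.325 to 0.9 m from the base axis. Payload 6.1 kg.
Tool frame: the origin (TCP) lies at the very end of the fingers, on their centre line; the grasp point (between the pads) lies 19 mm behind it (hold_point_z is the distance from the TCP to the grasp point, in m); z points along the fingers, y is the line along which they close (so a half turn about z gives the same grasp; the last joint's range is limited). The gripper opens to 87 mm and grips with 3 to 60 N. Pads are 19 mm wide; open, the fingers measure 117 mm over their backs; the gripper's body (75 mm by 190 mm) begins 51 mm behind the grasp point.
Start: joints at [1.071, 0.22, 1.526, -0, 1.395, -0.126], TCP at [0.228, 0.582, 0.223] pointing down, gripper open.
Joint ranges: [-2.98, 2.98], [-0.91, 2.08], [0.09, 2.57], [-1.24, 4.39], [0.2, 2.65], [-2.68, 2.68]. Speed limits (rad/s): [2.57, 2.57, 3.01, 3.14, 3.14, 3.14].

## Interface

Orientations are given as a unit quaternion [x, y, z, w].
In Python, from cell import state, get_image, calibration, close_job, hold_point_z gives the robot as it stands.
- The arm moves only by the tool step_arm, never from a script. Its argument "commands" is a list of rows, each an object of numbers: "wx", "wy", "wz": the turn, a rotation vector about the tool's x, y, z each as a share of 90 degrees, from -1 to 1; "dx", "dy", "dz": the shift along the tool's x, y, z each as a share of 25 cm, from -1 to 1; "hand": the opening, from -1 (shut) to 1 (fully open), so that 0 is half open. In form: [{"wx": .., "wy": .., "wz": .., "dx": .., "dy": .., "dz": .., "hand": ..}, ...]. A call has 1 to 12 rows; each row is the pose to reach, as a shift and turn from the pose commanded when the call began, along the tool's axes at that moment; what a row does not reach only later rows make up. A row lasts 1/10 s, in which the tool goes at most 50 mm and 8.59 degrees, less where a joint would pass 70% of its speed; a pose out of reach is approached as far as the arm can. A call with a number of a shift or a turn outside -1 to 1 is refused whole. A call with a gripper value outside its range is refused whole. The fingers move at their own pace and stop on an object; "force" is the grip in N (left out, the last holds). Time passes only in rows, so rows that repeat a pose let the fingers close. It gives the time, the measured TCP pose, the force, the opening and the grip force at its end, in the units of the state.
- state(): the state, without advancing time (a new reading comes with each control period).
- get_image(name): name is "scene" or "top" or "wrist"; returns (picture, depth): 480x640x3 uint8, red, green, blue; 480x640 float32, m along the optical axis (not along the pixel's ray), 0 where there is no reading.
- calibration(name): a dict with "fovy" (degrees; the focal length in pixels is half the picture's height over the tangent of half this angle, whatever the lens; pixels are square), "cx", "cy" (the principal point, pixels), "distortion" ([k1, k2, p1, p2, k3] as OpenCV has them; the pictures are not rectified), "camera_from_world" (4x4, takes a point from world to camera coordinates); the wrist camera has in their place "mount" (4x4, takes a point from camera to tool coordinates, whose origin is the TCP and whose axes are the flange's). Camera axes: x right, y up, looking along -z (the intrinsics and any distortion apply to the point x, -y, -z); pixel columns grow to the right and rows downward; lengths in m; the calibration is good to about 2 mm. A picture is of the moment at which its call begins: read the wrist's pose just before it. calibration takes no time and is no camera call.
- close_job(): hands the job in; it is judged then, once.
The state is a dict: "t": time; "joints": joint angles; "joint_velocities": joint speeds; "tau": joint torques, N m; "position": TCP position; "orientation": TCP orientation; "contact_force": force on the tool from outside, world axes, zero at the start; "moment": the same for the moment, N m; "finger_gap": finger opening in m; "grip_force": force on a finger pad.
Only numpy, scipy, OpenCV 4.12 (cv2) and the standard library are available. Lean on these libraries where they do the work, as an engineer would, in place of code of your own. Each camera call takes 0.05 s, during which the arm holds its last target. There are 200 camera calls.

## Working session

There is one attempt and no reset: what is moved stays moved. The work goes in short steps, Python scripts to look and compute and a tool call to move; the robot and the scene stay as the last step left them, time stands still between calls to the robot, and variables do not carry over. Pictures are saved under pics/ and viewed, at most 10 in all, crops included, and the job is handed in when it is done.

Besides the shell and the picture viewer there is one more tool, called after ">>>" as name(argument=value, ...) on one line, values as JSON. step_arm: Moves the arm, as the interface text tells. Its arguments: {"type":"object","properties":{"commands":{"type":"array","items":{"type":"object","properties":{"wx":{"type":"number","minimum":-1,"maximum":1},"wy":{"type":"number","minimum":-1,"maximum":1},"wz":{"type":"number","minimum":-1,"maximum":1},"dx":{"type":"number","minimum":-1,"maximum":1},"dy":{"type":"number","minimum":-1,"maximum":1},"dz":{"type":"number","minimum":-1,"maximum":1},"hand":{"type":"number"}}}},"force":{"type":"number"}},"required":["commands"]}

```bash
mkdir -p pics; cat > h.py <<'E'
import numpy as np, cv2
from cell import state,get_image,calibration,close_job,hold_point_z
def K(c):
    f=240/np.tan(np.radians(c["fovy"])/2); return np.array([[f,0,c["cx"]],[0,f,c["cy"]],[0,0,1]])
def cfw(c):  return np.array(c["camera_from_world"])
def deproj(c,uv,d):
    p=cv2.undistortPoints(np.array(uv,float).reshape(-1,1,2),K(c),np.array(c["distortion"],float)).reshape(-1,2)
    d=np.array(d,float).reshape(-1)
    pc=np.c_[p[:,0]*d,-p[:,1]*d,-d,np.ones(len(d))]
    return (np.linalg.inv(cfw(c))@pc.T).T[:,:3]
def proj(c,P):
    P=np.atleast_2d(P); pc=(cfw(c)@np.c_[P,np.ones(len(P))].T).T[:,:3]
    q=pc*[1,-1,-1]; return cv2.projectPoints(q.reshape(-1,1,3),np.zeros(3),np.zeros(3),K(c),np.array(c["distortion"],float))[0].reshape(-1,2)
E
python3 - <<'E'
from h import *
for n in ("scene","top"):
    im,d=get_image(n); cv2.imwrite(f"pics/{n}.png",im[:,:,::-1]); np.save(n+"_d.npy",d)
    c=calibration(n); print(n,c["fovy"],np.linalg.inv(cfw(c)).round(3))
s=state(); print(s["t"],s["position"],s["orientation"],hold_point_z)
E
```

```text
scene 56.735330015870744 [[ 0.686  0.43  -0.587 -0.109]
 [-0.727  0.418 -0.544 -0.574]
 [ 0.011  0.801  0.599  0.796]
 [ 0.     0.     0.     1.   ]]
top 49.04981081578608 [[-0.008  0.996 -0.083  0.449]
 [-1.    -0.008  0.012  0.031]
 [ 0.011  0.084  0.996  1.129]
 [ 0.     0.     0.     1.   ]]
0.1 [0.22794817 0.58131836 0.22150569] [ 1.85816059e-01  9.82584114e-01 -8.81988235e-04 -2.70147568e-04] 0.0187
```

View pics/scene.png

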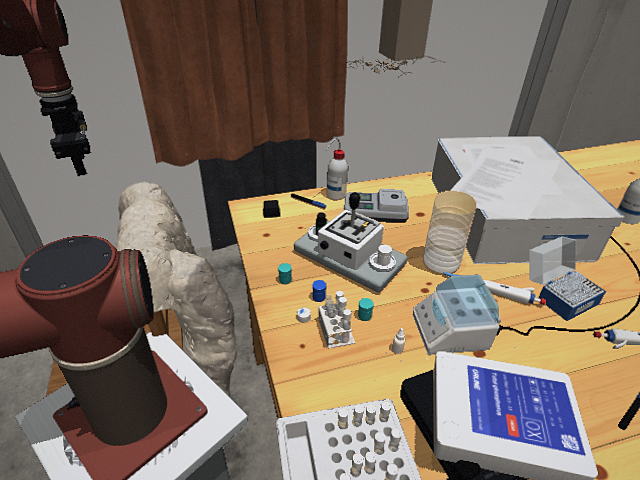

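View pics/top.png

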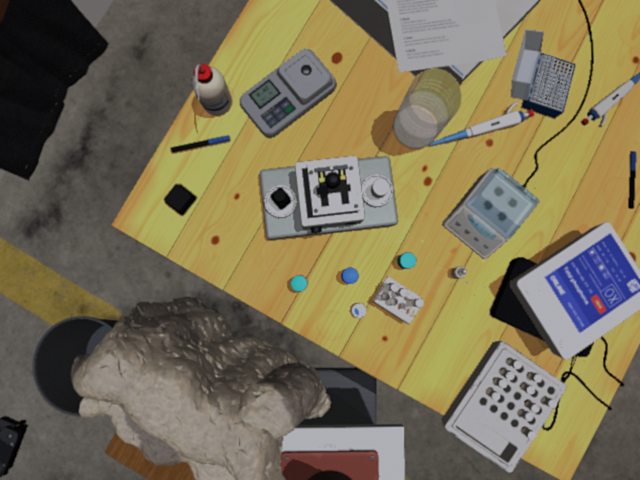

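The scene picture shows the mixer (~352,245) with its front toward the robot. The top view shows the white jar on its right platform (~379,188), the dark bottle on its left (~281,198), the knob at ~(333,181) and the brass dogs at ~(323,178) and (341,175). The turquoise and blue cups (408,260; 349,275; 299,284) are look-alikes on the table, and the jar on the platform is the one that fits. I'll confirm that in a crop.

```bash
python3 - <<'E'
from h import *
im=cv2.imread("pics/top.png"); cv2.imwrite("pics/crop.png",cv2.resize(im[140:250,250:410],None,fx=5,fy=5,interpolation=cv2.INTER_CUBIC))
c=calibration("top"); d=np.load("top_d.npy")
v,u=np.mgrid[130:260,240:420]; P=deproj(c,np.c_[u.ravel(),v.ravel()],d[130:260,240:420].ravel())
z=P[:,2]
m=(abs(z-.036)<.004)
r=cv2.minAreaRect(P[m][:,:2].astype(np.float32)*1000); print("base",r,m.sum())
m=(abs(z-.114)<.004); print("plate",cv2.minAreaRect(P[m][:,:2].astype(np.float32)*1000),m.sum(), np.median(z[m]))
m=(abs(z-.107)<.003); print("housing",cv2.minAreaRect(P[m][:,:2].astype(np.float32)*1000),m.sum())
m=(z>.16); print("knob",P[m].mean(0),P[m].min(0),P[m].max(0))
for a in [(379,188),(281,198),(333,181)]: print(a,deproj(c,[a],[d[a[1],a[0]]]))
E
```

```text
base ((666.2874755859375, -12.255935668945312), (340.8059387207031, 271.6779479980469), 80.33088684082031) 3144
plate ((658.0287475585938, -69.58055114746094), (137.9628448486328, 268.470947265625), 16.63886260986328) 1814 0.1141634731929908
housing ((650.927978515625, -49.14027404785156), (144.56494140625, 311.54522705078125), 15.496235847473145) 1835
knob [0.58823684 0.00398006 0.4504989 ] [ 0.44904063 -0.01974526  0.17415768] [0.65442765 0.03088463 1.12886086]
(379, 188) [[ 0.64489094 -0.10372845  0.0903298 ]]
(281, 198) [[0.62352683 0.09179506 0.10387447]]
(333, 181) [[ 0.6350896  -0.00664992  0.2111966 ]]
```

View pics/crop.png

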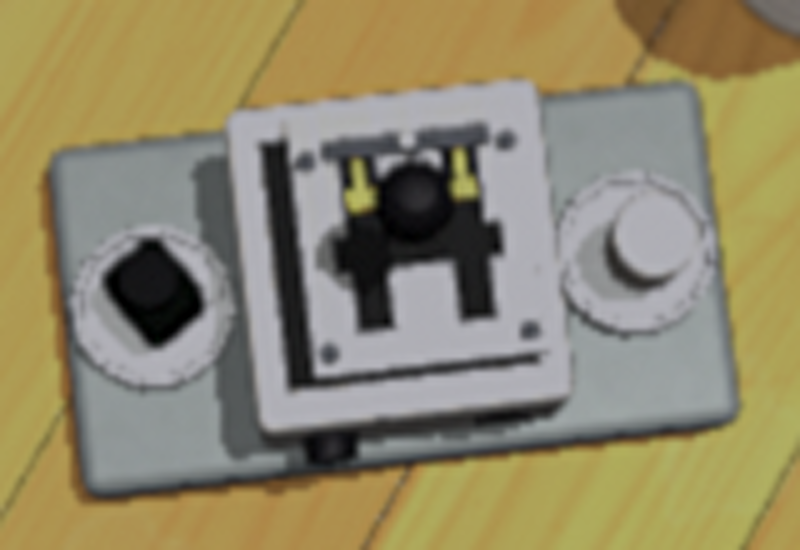

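The crop confirms the white, lidded jar on the right platform (crop 655,235) and the dark bottle on the left (155,290). The plate's screws are at crop (304,161), (506,140), (530,330) and (330,353). The near slots end at about (377,328) and (478,318).

```bash
python3 - <<'E'
from h import *
c=calibration("top")
Ci=np.linalg.inv(cfw(c)); o=Ci[:3,3]
def cast(pts,z):
    q=(np.array(pts,float)+.5)/5-.5+[250,140]
    P=deproj(c,q,np.ones(len(q))); r=P-o; return o+r*((z-o[2])/r[:,2])[:,None]
B=cast([(52,152),(697,85),(738,418),(88,495)],.036) # approx corners: BL(back left),BR,FR,FL
print("base",B.round(4), B.mean(0), [np.linalg.norm(B[i]-B[(i+1)%4]).round(4) for i in range(4)])
yl=(B[0]+B[3]-B[1]-B[2]); print("yaw",np.degrees(np.arctan2(-yl[0],yl[1])))
xl=(B[0]+B[1]-B[2]-B[3]); yaw=np.arctan2(xl[1],xl[0]);print(np.degrees(yaw))
R=np.array([[np.cos(yaw),-np.sin(yaw)],[np.sin(yaw),np.cos(yaw)]])
ctr=B.mean(0)[:2]
loc=lambda P:(((P[:,:2]-ctr)@R)*1000).round(1)
print("screws",loc(cast([(304,161),(506,140),(530,330),(330,353)],.114)))
print("housing",loc(cast([(230,115),(535,82),(570,398),(262,432)],.107)))
print("slots near ends, neutral ends",loc(cast([(377,328),(478,318),(335,250),(502,238)],.114)))
print("dogs",loc(cast([(362,200),(465,187)],.114)))
k=cast([(413,200)],.19);print("knob",k,loc(k))
print("jar,bottle",loc(cast([(655,235)],.089)),loc(cast([(150,275)],.104)))
E
```

```text
base [[ 0.6953  0.1401  0.036 ]
 [ 0.7227 -0.1335  0.036 ]
 [ 0.5801 -0.1477  0.036 ]
 [ 0.5497  0.1248  0.036 ]] [ 0.63694331 -0.00406153  0.036     ] [np.float64(0.275), np.float64(0.1433), np.float64(0.2741), np.float64(0.1464)]
yaw 6.050465512095664
5.84642266452805
screws [[ 40.1  33.7]
 [ 39.9 -46.2]
 [-36.  -46.7]
 [-36.6  31.9]]
housing [[ 63.2  60.6]
 [ 63.5 -61. ]
 [-63.5 -59.9]
 [-63.7  61.5]]
slots near ends, neutral ends [[-28.8  12.6]
 [-29.1 -27.1]
 [  3.6  25.5]
 [  1.3 -40.1]]
dogs [[ 22.2  12.8]
 [ 23.  -28. ]]
knob [[ 0.64197155 -0.00609565  0.19      ]] [[ 4.8 -2.5]]
jar,bottle [[   0.5 -103.7]] [[ 3.4 98.8]]
```

The right side is the jar's side. The plate sits about 7 mm to the mixer's right, which puts the right slot centre at about -27 mm (a lean of about 0.33). I'll transit above the scene and then grip the knob fore-and-aft.

>>> step_arm(commands=[{"dx": -0.2, "dy": -0.13, "dz": -0.32, "hand": 1}, {"dx": -0.4, "dy": -0.26, "dz": -0.32}, {"dx": -0.6, "dy": -0.4, "dz": -0.32}, {"dx": -0.8, "dy": -0.53, "dz": -0.32}, {"dx": -0.8, "dy": -0.53, "dz": -0.32}, {"dx": -0.8, "dy": -0.53, "dz": -0.32}])

```text
schema error: expected keys wx, wy, wz, dx, dy, dz, hand
```

>>> step_arm(commands=[{"dx": -0.2, "dy": -0.13, "wz": 0.09}, {"dx": -0.4, "dy": -0.26, "wz": 0.18}, {"dx": -0.6, "dy": -0.4, "wz": 0.27}, {"dx": -0.8, "dy": -0.53, "wz": 0.36}, {"dx": -0.8, "dy": -0.53, "wz": 0.45}, {"dx": -0.8, "dy": -0.53, "wz": 0.54}, {"dx": -0.8, "dy": -0.53, "wz": 0.63}, {"dx": -0.8, "dy": -0.53, "wz": 0.7}, {"dx": -0.8, "dy": -0.53, "wz": 0.7}])

```text
schema error: expected keys wx, wy, wz, dx, dy, dz, hand
```

```bash
cat >> h.py <<'E'
from scipy.spatial.transform import Rotation as Ro
yaw=np.radians(5.85); piv=np.array([.637,-.004,.03])
Rm=Ro.from_euler('z',yaw)
def target(fore,cross,tf=1.,tc=1.):
    "TCP pose with grasp point at knob centre; tool tilts by share tf,tc of the leans"
    ax=lambda f,c: np.array([np.tan(f),np.tan(c),1])/np.linalg.norm([np.tan(f),np.tan(c),1])
    kn=piv+Rm.apply(.16*ax(fore,cross))
    z=-ax(fore*tf,cross*tc); y=np.array([1.,0,0]); y-=z*(y@z); y/=np.linalg.norm(y)
    x=np.cross(y,z); R=Rm*Ro.from_matrix(np.c_[x,y,z])
    return kn+R.as_matrix()[:,2]*hold_point_z, R
def cmd(p,R,p0=None,R0=None):
    s=state(); p0=np.array(s["position"]) if p0 is None else p0; R0=Ro.from_quat(s["orientation"]) if R0 is None else R0
    d=R0.inv().apply(p-p0)/.25; w=(R0.inv()*R).as_rotvec()/(np.pi/2)
    return dict(zip("dx dy dz wx wy wz".split(),np.r_[d,w].round(4)))
E
python3 - <<'E'
from h import *
s=state(); print(s["t"],s["position"],s["contact_force"],s["joints"])
p,R=target(.02,0,0,0); print(p); print("above",cmd(p+[0,0,.1],R)); print("at",cmd(p,R))
E
```

```text
0.1 [0.22794817 0.58131836 0.22150569] [-0.18223169  0.68369037 -0.43462725] [ 1.07090206e+00  2.21184785e-01  1.52753020e+00 -2.95509688e-05
  1.39472230e+00 -1.26084264e-01]
[ 0.64018312 -0.00367386  0.171268  ]
above {'dx': np.float64(-2.3895), 'dy': np.float64(-1.5766), 'dz': np.float64(-0.1966), 'wx': np.float64(-0.0011), 'wy': np.float64(0.0005), 'wz': np.float64(0.697)}
at {'dx': np.float64(-2.3896), 'dy': np.float64(-1.5759), 'dz': np.float64(0.2034), 'wx': np.float64(-0.0011), 'wy': np.float64(0.0005), 'wz': np.float64(0.697)}
```

>>> step_arm(commands=[{"wx": 0, "wy": 0, "wz": 0, "dx": -0.8, "dy": -0.53, "dz": -0.32, "hand": 1}, {"wx": 0, "wy": 0, "wz": 0, "dx": -0.8, "dy": -0.53, "dz": -0.32, "hand": 1}, {"wx": 0, "wy": 0, "wz": 0, "dx": -0.8, "dy": -0.53, "dz": -0.32, "hand": 1}, {"wx": 0, "wy": 0, "wz": 0, "dx": -0.8, "dy": -0.53, "dz": -0.32, "hand": 1}, {"wx": 0, "wy": 0, "wz": 0, "dx": -0.8, "dy": -0.53, "dz": -0.32, "hand": 1}, {"wx": 0, "wy": 0, "wz": 0, "dx": -0.8, "dy": -0.53, "dz": -0.32, "hand": 1}])

```text
t: 0.7
position: [0.3696, 0.3821, 0.3049]
orientation: [0.188, 0.982, 0.001, 0.002]
contact_force: [-0.0, 0.0, -0.3]
finger_gap: 0.0867
grip_force: 0.0
```

>>> step_arm(commands=[{"wx": 0, "wy": 0, "wz": 0.7, "dx": -0.8, "dy": -0.53, "dz": 0, "hand": 1}, {"wx": 0, "wy": 0, "wz": 0.7, "dx": -0.8, "dy": -0.53, "dz": 0, "hand": 1}, {"wx": 0, "wy": 0, "wz": 0.7, "dx": -0.8, "dy": -0.53, "dz": 0, "hand": 1}, {"wx": 0, "wy": 0, "wz": 0.7, "dx": -0.8, "dy": -0.53, "dz": 0, "hand": 1}, {"wx": 0, "wy": 0, "wz": 0.7, "dx": -0.8, "dy": -0.53, "dz": 0, "hand": 1}, {"wx": 0, "wy": 0, "wz": 0.7, "dx": -0.8, "dy": -0.53, "dz": 0, "hand": 1}, {"wx": 0, "wy": 0, "wz": 0.7, "dx": -0.8, "dy": -0.53, "dz": 0, "hand": 1}, {"wx": 0, "wy": 0, "wz": 0.7, "dx": -0.8, "dy": -0.53, "dz": 0, "hand": 1}, {"wx": 0, "wy": 0, "wz": 0.7, "dx": -0.8, "dy": -0.53, "dz": 0, "hand": 1}])

```text
t: 1.6
position: [0.5035, 0.1895, 0.3017]
orientation: [0.672, 0.741, -0.0, -0.001]
contact_force: [-0.4, 0.4, -0.3]
finger_gap: 0.0875
grip_force: 0.0
```

```bash
python3 - <<'E'
from h import *
s=state(); print(s["t"],s["position"],s["contact_force"],s["joints"])
p,R=target(.02,0,0,0); print(p); print("above",cmd(p+[0,0,.1],R)); print("at",cmd(p,R))
E
```

```text
1.6 [0.50349466 0.18946129 0.30171989] [-0.36338019  0.3942703  -0.29866908] [ 2.13059178e-01 -2.91440023e-02  1.64706719e+00  3.29856200e-04
  1.52500515e+00  1.15835006e-01]
[ 0.64018312 -0.00367386  0.171268  ]
above {'dx': np.float64(-0.822), 'dy': np.float64(0.4694), 'dz': np.float64(0.121), 'wx': np.float64(-0.0009), 'wy': np.float64(-0.0001), 'wz': np.float64(-0.0031)}
at {'dx': np.float64(-0.822), 'dy': np.float64(0.4699), 'dz': np.float64(0.521), 'wx': np.float64(-0.0009), 'wy': np.float64(-0.0001), 'wz': np.float64(-0.0031)}
```

>>> step_arm(commands=[{"wx": 0, "wy": 0, "wz": 0, "dx": -0.82, "dy": 0.47, "dz": 0.05, "hand": 1}, {"wx": 0, "wy": 0, "wz": 0, "dx": -0.82, "dy": 0.47, "dz": 0.05, "hand": 1}, {"wx": 0, "wy": 0, "wz": 0, "dx": -0.82, "dy": 0.47, "dz": 0.05, "hand": 1}, {"wx": 0, "wy": 0, "wz": 0, "dx": -0.82, "dy": 0.47, "dz": 0.05, "hand": 1}, {"wx": 0, "wy": 0, "wz": 0, "dx": -0.82, "dy": 0.47, "dz": 0.05, "hand": 1}, {"wx": 0, "wy": 0, "wz": 0, "dx": -0.82, "dy": 0.47, "dz": 0.05, "hand": 1}, {"wx": 0, "wy": 0, "wz": 0, "dx": -0.82, "dy": 0.47, "dz": 0.05, "hand": 1}])

```text
t: 2.3
position: [0.6405, -0.0035, 0.2889]
orientation: [0.672, 0.741, -0.0, -0.001]
contact_force: [-0.3, 0.5, -0.0]
finger_gap: 0.087
grip_force: 0.0
```

```bash
python3 - <<'E'
from h import *
s=state(); im,d=get_image("wrist"); cv2.imwrite("pics/w1.png",im[:,:,::-1]); np.save("w1.npy",d)
print(s["t"],s["position"],s["contact_force"]); c=calibration("wrist"); print(c)
E
```

```text
2.3 [ 0.64053034 -0.00352968  0.28885641] [-0.25048863  0.52045017 -0.01161642]
{'fovy': 58.33020183346849, 'cx': 324.58398957402653, 'cy': 235.76010225580208, 'distortion': array([-0.07143113,  0.        ,  0.        ,  0.        ,  0.        ]), 'mount': array([[-5.52346437e-04,  9.62978216e-01,  2.69578655e-01,
         7.41268503e-02],
       [ 9.99999674e-01,  3.73098125e-04,  7.16157924e-04,
         2.58062405e-04],
       [ 5.89065189e-04,  2.69578963e-01, -9.62978108e-01,
        -1.61887115e-01],
       [ 0.00000000e+00,  0.00000000e+00,  0.00000000e+00,
         1.00000000e+00]])}
```

View pics/w1.png

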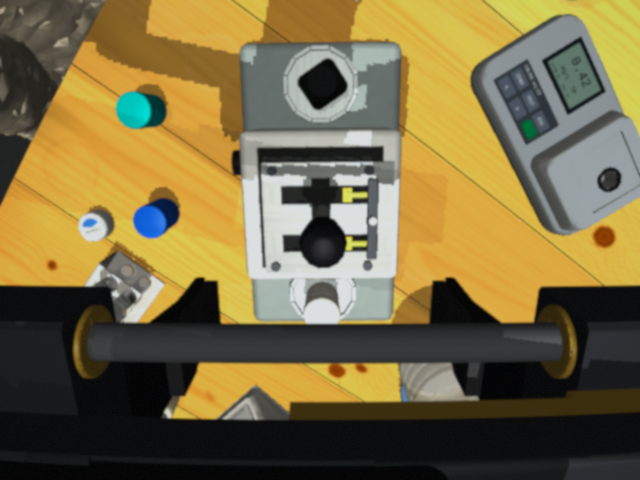

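The wrist view shows the knob at (322,243), the jar at (322,302), the bottle at (322,83), the slot lines at rows ~195 (left) and ~243 (right) and the base corners at about (242,44) and (400,44). I'll cross-check the pose from these.

```bash
cat >> h.py <<'E'
def wcast(uv,z,s):
    c=calibration("wrist"); M=np.array(c["mount"]); T=np.eye(4); T[:3,:3]=Ro.from_quat(s["orientation"]).as_matrix(); T[:3,3]=s["position"]; C=T@M
    p=cv2.undistortPoints(np.array(uv,float).reshape(-1,1,2),K(c),np.array(c["distortion"],float)).reshape(-1,2)
    r=np.c_[p[:,0],-p[:,1],-np.ones(len(p))]@C[:3,:3].T
    return C[:3,3]+r*((z-C[2,3])/r[:,2])[:,None]
E
python3 - <<'E'
from h import *
s=state(); loc=lambda P:(Rm.inv().apply(P-piv)*1000).round(1)
print("base left corners",loc(wcast([(242,44),(400,44)],.036,s)))
print("housing left corners, rt",loc(wcast([(243,133),(396,131),(250,278),(395,276)],.107,s)))
print("screws",loc(wcast([(273,171),(369,169),(275,267),(367,266)],.114,s)))
print("slots near ends",loc(wcast([(283,195),(285,243)],.114,s)), "dog near end",loc(wcast([(342,195),(345,243)],.114,s)))
print("knob",loc(wcast([(322,243)],.195,s)))
E
```

```text
base left corners [[-71.2 139.8   6. ]
 [ 71.9 139.1   6. ]]
housing left corners, rt [[-60.5  62.9  77. ]
 [ 59.4  63.9  77. ]
 [-61.  -58.4  77. ]
 [ 63.2 -57.   77. ]]
screws [[-37.1  33.8  84. ]
 [ 38.1  35.   84. ]
 [-38.2 -45.9  84. ]
 [ 38.3 -45.3  84. ]]
slots near ends [[-29.8  14.7  84. ]
 [-29.3 -25.1  84. ]] dog near end [[ 17.1  14.5  84. ]
 [ 19.8 -25.3  84. ]]
knob [[  1.8  -1.2 165. ]]
```

The measurements agree: the right slot centre is about -27 mm at the plate. I'll descend and grip lightly.

>>> step_arm(commands=[{"wx": 0, "wy": 0, "wz": 0, "dx": 0, "dy": 0, "dz": 0.18, "hand": 1}, {"wx": 0, "wy": 0, "wz": 0, "dx": 0, "dy": 0, "dz": 0.34, "hand": 1}, {"wx": 0, "wy": 0, "wz": 0, "dx": 0, "dy": 0, "dz": 0.47, "hand": 1}, {"wx": 0, "wy": 0, "wz": 0, "dx": 0, "dy": 0, "dz": 0.47, "hand": 0.2}, {"wx": 0, "wy": 0, "wz": 0, "dx": 0, "dy": 0, "dz": 0.47, "hand": -0.1}, {"wx": 0, "wy": 0, "wz": 0, "dx": 0, "dy": 0, "dz": 0.47, "hand": -0.2}, {"wx": 0, "wy": 0, "wz": 0, "dx": 0, "dy": 0, "dz": 0.47, "hand": -0.25}, {"wx": 0, "wy": 0, "wz": 0, "dx": 0, "dy": 0, "dz": 0.47, "hand": -0.3}, {"wx": 0, "wy": 0, "wz": 0, "dx": 0, "dy": 0, "dz": 0.47, "hand": -0.35}, {"wx": 0, "wy": 0, "wz": 0, "dx": 0, "dy": 0, "dz": 0.47, "hand": -0.4}, {"wx": 0, "wy": 0, "wz": 0, "dx": 0, "dy": 0, "dz": 0.47, "hand": -0.45}], force=7)

```text
t: 3.45
position: [0.6407, -0.0036, 0.1726]
orientation: [0.672, 0.741, -0.0, -0.0]
contact_force: [-1.1, -0.2, 0.3]
finger_gap: 0.0313
grip_force: 0.5
```

```bash
python3 - <<'E'
from h import *
s=state(); print(s["t"],s["position"],s["contact_force"],s["finger_gap"],s["grip_force"])
for c in (0,-.06,-.12,-.18,-.24,-.3,-.36,-.42): print(c,list(cmd(*target(.01,c,0,1)).values()))
E
```

```text
3.45 [ 0.64068711 -0.00363774  0.17259626] [-1.1463504  -0.16124503  0.26161801] 0.031274287661285725 0.5144862996166921
0 [np.float64(0.0), np.float64(-0.0084), np.float64(0.0052), np.float64(-0.0), np.float64(-0.0), np.float64(-0.0031)]
-0.06 [np.float64(-0.0339), np.float64(-0.0083), np.float64(0.0062), np.float64(0.0), np.float64(0.0382), np.float64(-0.0031)]
-0.12 [np.float64(-0.0676), np.float64(-0.0081), np.float64(0.0093), np.float64(0.0001), np.float64(0.0764), np.float64(-0.0031)]
-0.18 [np.float64(-0.1012), np.float64(-0.008), np.float64(0.0143), np.float64(0.0002), np.float64(0.1146), np.float64(-0.0031)]
-0.24 [np.float64(-0.1343), np.float64(-0.0079), np.float64(0.0214), np.float64(0.0003), np.float64(0.1528), np.float64(-0.0031)]
-0.3 [np.float64(-0.167), np.float64(-0.0079), np.float64(0.0305), np.float64(0.0004), np.float64(0.191), np.float64(-0.0031)]
-0.36 [np.float64(-0.1991), np.float64(-0.0079), np.float64(0.0414), np.float64(0.0005), np.float64(0.2292), np.float64(-0.0031)]
-0.42 [np.float64(-0.2304), np.float64(-0.0078), np.float64(0.0543), np.float64(0.0006), np.float64(0.2674), np.float64(-0.0031)]
```

>>> step_arm(commands=[{"wx": 0, "wy": 0, "wz": 0, "dx": 0, "dy": 0, "dz": 0, "hand": -0.5}, {"wx": 0, "wy": 0, "wz": 0, "dx": 0, "dy": 0, "dz": 0, "hand": -0.5}, {"wx": 0, "wy": 0, "wz": 0, "dx": 0, "dy": 0, "dz": 0, "hand": -0.5}], force=7)

```text
t: 3.75
position: [0.6407, -0.0036, 0.1726]
orientation: [0.672, 0.741, -0.0, -0.0]
contact_force: [-1.0, -0.5, 1.5]
finger_gap: 0.0282
grip_force: 6.9
```

>>> step_arm(commands=[{"wx": 0, "wy": 0.02, "wz": 0, "dx": -0.017, "dy": 0, "dz": 0, "hand": -0.5}, {"wx": 0, "wy": 0.038, "wz": 0, "dx": -0.034, "dy": 0, "dz": 0.001, "hand": -0.5}, {"wx": 0, "wy": 0.057, "wz": 0, "dx": -0.051, "dy": 0, "dz": 0.002, "hand": -0.5}, {"wx": 0, "wy": 0.076, "wz": 0, "dx": -0.068, "dy": 0, "dz": 0.004, "hand": -0.5}])

```text
t: 4.15
position: [0.6424, -0.0208, 0.1715]
orientation: [0.671, 0.739, 0.041, -0.045]
contact_force: [-0.3, 0.9, 0.3]
finger_gap: 0.0288
grip_force: 7.0
```

```bash
python3 - <<'E'
from h import *
for c in (-.15,-.18,-.21,-.24,-.27,-.3): print(c,[float(x) for x in cmd(*target(.015,c,0,1)).values()])
E
```

```text
-0.15 [-0.0161, -0.005, 0.0051, 0.0004, 0.018, -0.0031]
-0.18 [-0.033, -0.005, 0.0058, 0.0005, 0.0371, -0.0031]
-0.21 [-0.0499, -0.005, 0.0071, 0.0005, 0.0562, -0.0031]
-0.24 [-0.0668, -0.0049, 0.0088, 0.0006, 0.0753, -0.0031]
-0.27 [-0.0836, -0.0049, 0.0111, 0.0006, 0.0944, -0.0031]
-0.3 [-0.1003, -0.0049, 0.0138, 0.0006, 0.1135, -0.0031]
```

>>> step_arm(commands=[{"wx": 0, "wy": 0.018, "wz": 0, "dx": -0.016, "dy": 0, "dz": 0, "hand": -0.5}, {"wx": 0, "wy": 0.037, "wz": 0, "dx": -0.033, "dy": 0, "dz": 0.001, "hand": -0.5}, {"wx": 0, "wy": 0.056, "wz": 0, "dx": -0.05, "dy": 0, "dz": 0.002, "hand": -0.5}, {"wx": 0, "wy": 0.075, "wz": 0, "dx": -0.067, "dy": 0, "dz": 0.004, "hand": -0.5}, {"wx": 0, "wy": 0.094, "wz": 0, "dx": -0.084, "dy": 0, "dz": 0.006, "hand": -0.5}])

```text
t: 4.65
position: [0.6444, -0.0413, 0.1673]
orientation: [0.666, 0.734, 0.09, -0.1]
contact_force: [-0.4, 2.1, -1.2]
finger_gap: 0.0284
grip_force: 7.0
```

```bash
python3 - <<'E'
from h import *
s=state(); print(Rm.inv().apply(s["contact_force"]))
for c in (-.29,-.31,-.33,-.35,-.37,-.39,-.41,-.43,-.45): print(c,[float(x) for x in cmd(*target(.015,c,0,1)).values()])
E
```

```text
[-0.14500903  2.14717862 -1.1775368 ]
-0.29 [-0.0121, -0.0049, 0.0047, 0.0008, 0.0128, -0.0029]
-0.31 [-0.0234, -0.0049, 0.0051, 0.0008, 0.0256, -0.0029]
-0.33 [-0.0347, -0.0049, 0.0056, 0.0008, 0.0383, -0.0029]
-0.35 [-0.0459, -0.0049, 0.0064, 0.0008, 0.051, -0.0029]
-0.37 [-0.0572, -0.0049, 0.0074, 0.0009, 0.0638, -0.0029]
-0.39 [-0.0684, -0.0049, 0.0087, 0.0009, 0.0765, -0.0029]
-0.41 [-0.0796, -0.005, 0.0101, 0.0009, 0.0892, -0.0029]
-0.43 [-0.0908, -0.005, 0.0118, 0.001, 0.1019, -0.0028]
-0.45 [-0.102, -0.005, 0.0137, 0.001, 0.1147, -0.0028]
```

>>> step_arm(commands=[{"wx": 0, "wy": 0.013, "wz": 0, "dx": -0.012, "dy": 0, "dz": 0, "hand": -0.5}, {"wx": 0, "wy": 0.026, "wz": 0, "dx": -0.023, "dy": 0, "dz": 0.001, "hand": -0.5}, {"wx": 0, "wy": 0.038, "wz": 0, "dx": -0.035, "dy": 0, "dz": 0.001, "hand": -0.5}, {"wx": 0, "wy": 0.038, "wz": 0, "dx": -0.035, "dy": 0.008, "dz": 0.001, "hand": -0.5}, {"wx": 0, "wy": 0.038, "wz": 0, "dx": -0.035, "dy": 0.016, "dz": 0.001, "hand": -0.5}])

```text
t: 5.15
position: [0.6488, -0.0489, 0.1646]
orientation: [0.663, 0.731, 0.109, -0.121]
contact_force: [-2.6, 1.8, -1.0]
finger_gap: 0.0287
grip_force: 7.2
```

```bash
python3 - <<'E'
from h import *
s=state(); print(s["t"],Rm.inv().apply(s["contact_force"]),(Rm.inv().apply(np.array(s["position"])-Ro.from_quat(s["orientation"]).apply([0,0,hold_point_z])-piv)*1000).round(1))
for f in (.05,.07,.09,.11,.13): print(f,[float(x) for x in cmd(*target(f,-.33,.5,1)).values()])
E
```

```text
5.15 [-2.40001379  2.06275398 -0.99224212] [  7.1 -51.9 152.3]
0.05 [-0.0008, -0.0, 0.0044, 0.0151, 0.0018, -0.0031]
0.07 [-0.0008, 0.0114, 0.0051, 0.0211, 0.0018, -0.0031]
0.09 [-0.0007, 0.0228, 0.006, 0.0272, 0.0018, -0.0031]
0.11 [-0.0007, 0.0341, 0.0071, 0.0332, 0.0018, -0.0031]
0.13 [-0.0006, 0.0455, 0.0084, 0.0392, 0.0018, -0.0031]
```

>>> step_arm(commands=[{"wx": 0.003, "wy": 0, "wz": 0, "dx": 0, "dy": 0.006, "dz": 0, "hand": -0.5}, {"wx": 0.006, "wy": 0, "wz": 0, "dx": 0, "dy": 0.012, "dz": 0, "hand": -0.5}, {"wx": 0.009, "wy": 0, "wz": 0, "dx": 0, "dy": 0.018, "dz": 0.001, "hand": -0.5}])

```text
t: 5.45
position: [0.6536, -0.048, 0.1647]
orientation: [0.662, 0.732, 0.104, -0.125]
contact_force: [-1.6, 1.8, -0.3]
finger_gap: 0.0288
grip_force: 7.2
```

```bash
cat >> h.py <<'E'
def st():
    s=state(); k=Rm.inv().apply(np.array(s["position"])-Ro.from_quat(s["orientation"]).apply([0,0,hold_point_z])-piv)
    print(round(s["t"],2),"F",Rm.inv().apply(s["contact_force"]).round(1),"knob",(k*1000).round(1),"fore,cross",np.arctan2(k[:2],k[2]).round(3),"plate mm",(80*k[:2]/k[2]).round(1),s["finger_gap"],s["grip_force"])
E
python3 -c "
from h import *
st()"
```

```text
5.45 F [-1.4  2.  -0.3] knob [ 12.3 -51.4 152.4] fore,cross [ 0.081 -0.326] plate mm [  6.5 -27. ] 0.028767307561460623 7.225659047107911
```

>>> step_arm(commands=[{"wx": 0.003, "wy": 0, "wz": 0, "dx": 0, "dy": 0.006, "dz": 0, "hand": -0.5}, {"wx": 0.006, "wy": 0, "wz": 0, "dx": 0, "dy": 0.012, "dz": 0.001, "hand": -0.5}, {"wx": 0.009, "wy": 0, "wz": 0, "dx": 0, "dy": 0.018, "dz": 0.001, "hand": -0.5}, {"wx": 0.012, "wy": 0, "wz": 0, "dx": 0, "dy": 0.024, "dz": 0.002, "hand": -0.5}])

```text
t: 5.85
position: [0.6596, -0.0474, 0.1642]
orientation: [0.661, 0.733, 0.097, -0.132]
contact_force: [-3.6, 2.5, 0.7]
finger_gap: 0.0286
grip_force: 7.3
```

```bash
python3 -c "
from h import *
st()"
```

```text
5.85 F [-3.3  2.9  0.7] knob [ 18.6 -51.5 151.9] fore,cross [ 0.122 -0.327] plate mm [  9.8 -27.1] 0.028618626024325747 7.289166862738057
```

>>> step_arm(commands=[{"wx": 0.003, "wy": 0, "wz": 0, "dx": 0, "dy": 0.006, "dz": 0, "hand": -0.5}, {"wx": 0.006, "wy": 0, "wz": 0, "dx": 0, "dy": 0.012, "dz": 0.001, "hand": -0.5}, {"wx": 0.009, "wy": 0, "wz": 0, "dx": 0, "dy": 0.018, "dz": 0.002, "hand": -0.5}, {"wx": 0.012, "wy": 0, "wz": 0, "dx": 0, "dy": 0.024, "dz": 0.003, "hand": -0.5}])

```text
t: 6.25
position: [0.6656, -0.0467, 0.1637]
orientation: [0.659, 0.733, 0.09, -0.138]
contact_force: [-4.8, 3.1, 1.6]
finger_gap: 0.029
grip_force: 7.0
```

```bash
python3 - <<'E'
from h import *
st()
im,d=get_image("wrist"); cv2.imwrite("pics/w2.png",im[100:300,200:440,::-1].repeat(3,0).repeat(3,1))
E
```

```text
6.25 F [-4.5  3.5  1.6] knob [ 25.1 -51.4 151.4] fore,cross [ 0.164 -0.328] plate mm [ 13.3 -27.2] 0.02896502175419856 6.958268072339706
```

View pics/w2.png

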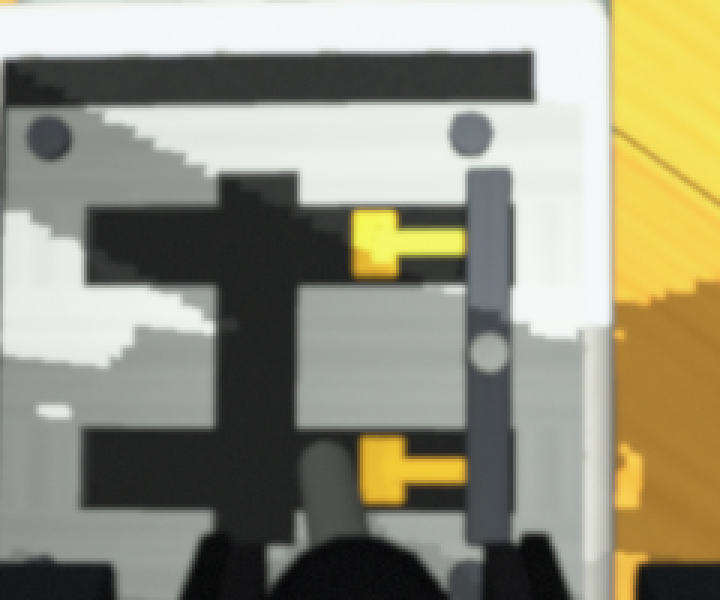

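The shaft is in the right far slot (crop 325,470), about 1 mm short of the dog's near face (crop 358,470). That puts home at about 18 mm at the plate, so I'll continue gently.

>>> step_arm(commands=[{"wx": 0.003, "wy": 0, "wz": 0, "dx": 0, "dy": 0.006, "dz": 0, "hand": -0.5}, {"wx": 0.006, "wy": 0, "wz": 0, "dx": 0, "dy": 0.012, "dz": 0.001, "hand": -0.5}, {"wx": 0.009, "wy": 0, "wz": 0, "dx": 0, "dy": 0.018, "dz": 0.002, "hand": -0.5}, {"wx": 0.012, "wy": 0, "wz": 0, "dx": 0, "dy": 0.024, "dz": 0.003, "hand": -0.5}])

```text
t: 6.7
position: [0.6706, -0.0459, 0.163]
orientation: [0.658, 0.734, 0.083, -0.145]
contact_force: [-11.2, 2.0, 6.0]
finger_gap: 0.029
grip_force: 7.0
```

```bash
python3 -c "
from h import *
st()"
```

```text
6.7 F [-10.9   3.1   6. ] knob [ 30.5 -51.1 150.7] fore,cross [ 0.2   -0.327] plate mm [ 16.2 -27.1] 0.029022272514912493 6.995587522985858
```

>>> step_arm(commands=[{"wx": 0, "wy": 0, "wz": 0, "dx": 0, "dy": 0, "dz": 0, "hand": -0.5}])

```text
t: 6.8
position: [0.6705, -0.0459, 0.163]
orientation: [0.658, 0.734, 0.083, -0.145]
contact_force: [-9.6, 3.0, 5.7]
finger_gap: 0.0288
grip_force: 7.0
```

```bash
python3 - <<'E'
from h import *
st()
im,d=get_image("wrist"); cv2.imwrite("pics/w3.png",im[150:300,260:400,::-1].repeat(4,0).repeat(4,1))
E
```

```text
6.8 F [-9.2  4.   5.7] knob [ 30.4 -51.1 150.7] fore,cross [ 0.199 -0.327] plate mm [ 16.2 -27.1] 0.028775290655728727 7.000663032122247
```

View pics/w3.png

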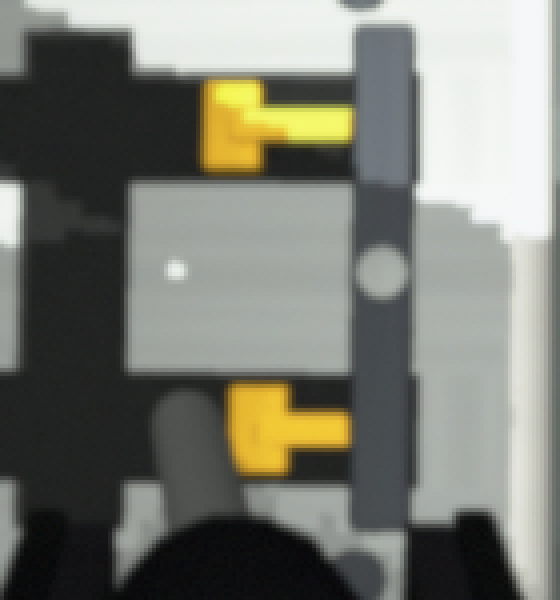

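The right dog has moved about 2.6 mm of its 4 and the left one is untouched. Next I'll ease the grip open, so that only the rear finger pushes with no wrenching, and then go on in small steps.

>>> step_arm(commands=[{"wx": 0, "wy": 0, "wz": 0, "dx": 0, "dy": 0, "dz": 0, "hand": -0.3}, {"wx": 0, "wy": 0, "wz": 0, "dx": 0, "dy": 0, "dz": 0, "hand": -0.2}, {"wx": 0, "wy": 0, "wz": 0, "dx": 0, "dy": 0, "dz": 0, "hand": -0.2}, {"wx": 0, "wy": 0, "wz": 0, "dx": 0, "dy": 0, "dz": 0, "hand": -0.2}])

```text
t: 7.25
position: [0.6723, -0.0467, 0.1626]
orientation: [0.658, 0.734, 0.084, -0.142]
contact_force: [0.1, -0.7, -0.3]
finger_gap: 0.0348
grip_force: 0.0
```

```bash
python3 -c "
from h import *
st()"
```

```text
7.25 F [-0.  -0.7 -0.3] knob [ 32.1 -52.1 150.3] fore,cross [ 0.21  -0.333] plate mm [ 17.1 -27.7] 0.03479968692445423 4.5237439315337635e-07
```

>>> step_arm(commands=[{"wx": 0, "wy": 0, "wz": 0, "dx": 0, "dy": 0.004, "dz": 0, "hand": -0.2}, {"wx": 0, "wy": 0, "wz": 0, "dx": 0, "dy": 0.008, "dz": 0.0, "hand": -0.2}, {"wx": 0, "wy": 0, "wz": 0, "dx": 0, "dy": 0.012, "dz": 0.001, "hand": -0.2}, {"wx": 0, "wy": 0, "wz": 0, "dx": 0, "dy": 0.016, "dz": 0.001, "hand": -0.2}])

```text
t: 7.65
position: [0.6739, -0.0463, 0.1623]
orientation: [0.658, 0.734, 0.082, -0.145]
contact_force: [-9.4, -4.3, 6.6]
finger_gap: 0.0347
grip_force: 5.6
```

```bash
python3 -c "
from h import *
st()"
```

```text
7.65 F [-9.8 -3.3  6.6] knob [ 33.8 -51.8 149.9] fore,cross [ 0.222 -0.333] plate mm [ 18.  -27.7] 0.034716256038318086 5.618739878482302
```

```bash
cat >> h.py <<'E'
def dogs():
    s=state(); im,_=get_image("wrist"); a=im[150:275,260:400].astype(int); hs=cv2.cvtColor(im,cv2.COLOR_RGB2HSV)[150:275,260:400]
    m=((hs[...,0]>18)&(hs[...,0]<32)&(hs[...,1]>150)&(hs[...,2]>90)).astype(np.uint8)
    n,l,stt,ce=cv2.connectedComponentsWithStats(m)
    for i in range(1,n):
        x,y,w,h,A=stt[i]
        if 60<A<2000 and w<60:
            x+=260;y+=150; P=wcast([(x-.5,y+h/2),(x+w-.5,y+h/2)],.113,s); print((x,y,w,h,A),(Rm.inv().apply(P-piv)[:,:2]*1000).round(1).tolist())
    return im
E
python3 - <<'E'
from h import *
st(); im=dogs(); cv2.imwrite("pics/w4.png",im[150:300,260:400,::-1].repeat(4,0).repeat(4,1))
E
```

```text
7.65 F [-9.8 -3.3  6.6] knob [ 33.8 -51.8 149.9] fore,cross [ 0.222 -0.333] plate mm [ 18.  -27.7] 0.034716256038318086 5.618739878482302
(np.int32(303), np.int32(168), np.int32(38), np.int32(24), np.int32(486)) [[16.2, 14.1], [36.5, 14.2]]
(np.int32(311), np.int32(243), np.int32(30), np.int32(21), np.int32(414)) [[21.3, -25.0], [37.1, -24.7]]
```

View pics/w4.png

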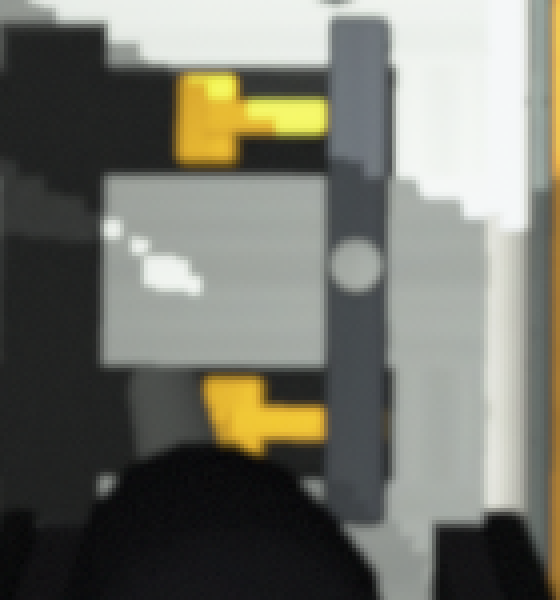

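```bash
python3 - <<'E'
import cv2,numpy as np
for n,f,o in (("w1",1,(0,0)),("w2",3,(200,100)),("w3",4,(260,150)),("w4",4,(260,150))):
    im=cv2.imread(f"pics/{n}.png")[::f,::f]; 
    b=im.astype(float); yel=np.clip((b[...,2]+b[...,1])/2-b[...,0],0,None)  # yellow strength
    if n=="w1": im=im[150:270,330:375]; b=im.astype(float); yel=np.clip((b[...,2]+b[...,1])/2-b[...,0],0,None); o=(330,150)
    hs=cv2.cvtColor(im,cv2.COLOR_BGR2HSV); m=((hs[...,0]>18)&(hs[...,0]<32)&(hs[...,1]>150)&(hs[...,2]>90)).astype(np.uint8)
    k,l,s,c=cv2.connectedComponentsWithStats(m)
    for i in range(1,k):
        x,y,w,h,A=s[i]
        if 40<A<2000 and w<60:
            # subpixel edges of the rows through the stem
            yy=y+h//2; row=yel[yy-1:yy+2].mean(0); mx=np.median(row[x+2:x+w-2]); le=x-row[max(x-3,0):x+3][:].sum()/mx+3; re=x+w-3+row[x+w-3:x+w+3].sum()/mx
            print(n,x+o[0],y+o[1],w,h,A,"sub",round(le+o[0],2),round(re+o[0],2),"len",round(re-le,2))
E
```

```text
w1 342 187 11 15 95 sub 341.89 355.6 len 13.71
w2 317 170 38 23 348 sub 316.8 355.39 len 38.6
w2 319 245 37 24 583 sub 320.01 355.26 len 35.25
w3 310 170 38 24 464 sub 310.64 348.1 len 37.46
w3 316 245 32 24 528 sub 317.24 347.41 len 30.16
w4 399 150 1 45 45 sub nan nan len nan
w4 303 168 38 24 486 sub 304.2 341.67 len 37.47
w4 311 243 30 21 414 sub 312.44 341.18 len 28.74
  return _methods._mean(a, axis=axis, dtype=dtype,
  ret = ret.dtype.type(ret / rcount)
```

The dog is now about 3–3.6 mm in. The pad is touching the knob's upper taper, so the push is partly downward. I'll back off, tilt the tool to match the lever's lean and finish the push square-on.

>>> step_arm(commands=[{"wx": 0, "wy": 0, "wz": 0, "dx": 0, "dy": -0.02, "dz": 0, "hand": -0.2}, {"wx": 0.04, "wy": 0, "wz": 0, "dx": 0, "dy": -0.02, "dz": 0, "hand": -0.2}, {"wx": 0.08, "wy": 0, "wz": 0, "dx": 0, "dy": -0.022, "dz": 0, "hand": -0.2}, {"wx": 0.08, "wy": 0, "wz": 0, "dx": 0, "dy": -0.018, "dz": 0, "hand": -0.2}, {"wx": 0.08, "wy": 0, "wz": 0, "dx": 0, "dy": -0.014, "dz": 0, "hand": -0.2}])

```text
t: 8.2
position: [0.671, -0.0457, 0.1616]
orientation: [0.648, 0.738, 0.037, -0.186]
contact_force: [-7.0, -0.8, 2.5]
finger_gap: 0.0351
grip_force: 4.1
```

```bash
python3 -c "
from h import *
st();dogs()"
```

```text
8.2 F [-7.1 -0.1  2.5] knob [ 33.2 -50.9 149. ] fore,cross [ 0.219 -0.329] plate mm [ 17.8 -27.3] 0.03512020614289921 4.068185915239155
(np.int32(323), np.int32(170), np.int32(39), np.int32(24), np.int32(590)) [[15.9, 13.8], [36.7, 14.3]]
(np.int32(328), np.int32(245), np.int32(30), np.int32(25), np.int32(490)) [[20.9, -26.2], [36.7, -25.3]]
```

>>> step_arm(commands=[{"wx": 0, "wy": 0, "wz": 0, "dx": 0, "dy": 0.003, "dz": 0, "hand": -0.2}, {"wx": 0, "wy": 0, "wz": 0, "dx": 0, "dy": 0.006, "dz": 0, "hand": -0.2}])

```text
t: 8.45
position: [0.6713, -0.0457, 0.1615]
orientation: [0.648, 0.738, 0.036, -0.186]
contact_force: [-9.4, -1.9, 5.4]
finger_gap: 0.035
grip_force: 5.5
```

```bash
python3 -c "
from h import *
st();dogs()"
```

```text
8.45 F [-9.5 -1.   5.4] knob [ 33.6 -50.9 148.9] fore,cross [ 0.222 -0.329] plate mm [ 18.  -27.3] 0.03496020212703845 5.531897894397844
(np.int32(323), np.int32(170), np.int32(39), np.int32(24), np.int32(594)) [[16.1, 13.8], [37.0, 14.3]]
(np.int32(328), np.int32(245), np.int32(30), np.int32(25), np.int32(487)) [[21.2, -26.2], [37.0, -25.3]]
```

>>> step_arm(commands=[{"wx": 0, "wy": 0, "wz": 0, "dx": 0, "dy": 0.0, "dz": 0, "hand": -0.2}, {"wx": 0, "wy": 0, "wz": 0, "dx": 0, "dy": 0.003, "dz": 0, "hand": -0.2}, {"wx": 0, "wy": 0, "wz": 0, "dx": 0, "dy": 0.005, "dz": 0, "hand": -0.2}, {"wx": 0, "wy": 0, "wz": 0, "dx": 0, "dy": 0.005, "dz": 0, "hand": -0.2}])

```text
t: 8.9
position: [0.6717, -0.0456, 0.1615]
orientation: [0.648, 0.738, 0.035, -0.187]
contact_force: [-12.1, -1.7, 4.4]
finger_gap: 0.0349
grip_force: 6.6
```

```bash
python3 -c "
from h import *
st();dogs()"
```

```text
8.9 F [-12.2  -0.4   4.4] knob [ 34.  -50.8 148.8] fore,cross [ 0.225 -0.329] plate mm [ 18.3 -27.3] 0.03494820819773382 6.603713039949071
(np.int32(323), np.int32(170), np.int32(38), np.int32(24), np.int32(591)) [[16.4, 13.8], [36.7, 14.3]]
(np.int32(328), np.int32(245), np.int32(29), np.int32(25), np.int32(477)) [[21.5, -26.1], [36.8, -25.2]]
```

Force rises about linearly (to 12 N) with no further dog motion. The dog's total travel comes out at about 4 mm, so it's home against the stop. I'll open, back off and lift away along the tool axis.

>>> step_arm(commands=[{"wx": 0, "wy": 0, "wz": 0, "dx": 0, "dy": -0.01, "dz": 0, "hand": 0}, {"wx": 0, "wy": 0, "wz": 0, "dx": 0, "dy": -0.01, "dz": 0, "hand": 1}, {"wx": 0, "wy": 0, "wz": 0, "dx": 0, "dy": -0.01, "dz": 0, "hand": 1}, {"wx": 0, "wy": 0, "wz": 0, "dx": 0, "dy": -0.01, "dz": 0, "hand": 1}, {"wx": 0, "wy": 0, "wz": 0, "dx": 0, "dy": -0.01, "dz": 0, "hand": 1}, {"wx": 0, "wy": 0, "wz": 0, "dx": 0, "dy": -0.01, "dz": -0.1, "hand": 1}, {"wx": 0, "wy": 0, "wz": 0, "dx": 0, "dy": -0.01, "dz": -0.25, "hand": 1}, {"wx": 0, "wy": 0, "wz": 0, "dx": 0, "dy": -0.01, "dz": -0.4, "hand": 1}, {"wx": 0, "wy": 0, "wz": 0, "dx": 0, "dy": -0.01, "dz": -0.4, "hand": 1}, {"wx": 0, "wy": 0, "wz": 0, "dx": 0, "dy": -0.01, "dz": -0.4, "hand": 1}])

```text
t: 9.95
position: [0.6954, -0.0756, 0.256]
orientation: [0.648, 0.738, 0.038, -0.183]
contact_force: [0.5, 0.9, -0.6]
finger_gap: 0.0866
grip_force: 0.0
```

```bash
python3 - <<'E'
from h import *
st()
im,d=get_image("wrist"); a=im[120:480,120:520,::-1]; cv2.imwrite("pics/w5.png",np.repeat(np.repeat(a[:300],2,0),2,1))
E
```

```text
9.95 F [ 0.6  0.8 -0.6] knob [ 54.4 -83.  243.4] fore,cross [ 0.22  -0.329] plate mm [ 17.9 -27.3] 0.08663673561747089 0.0
```

View pics/w5.png

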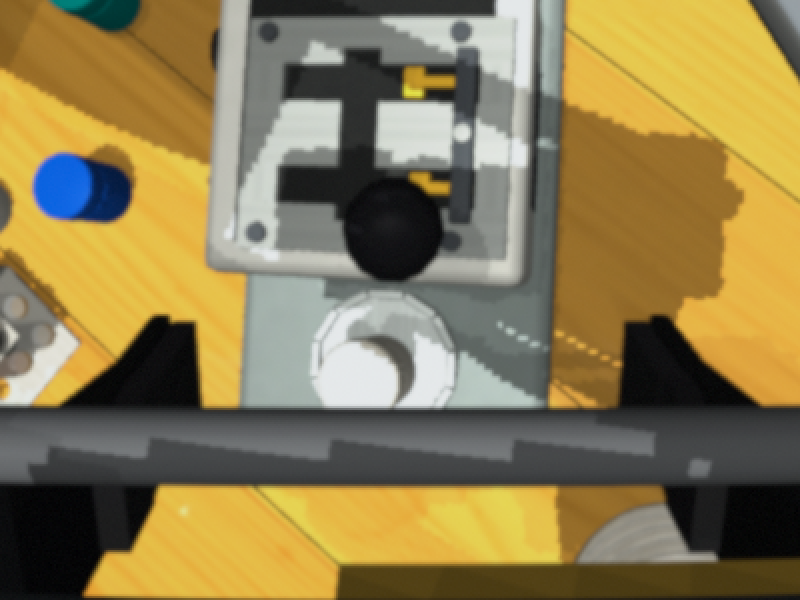

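```bash
python3 - <<'E'
from h import *
L=lambda P:(Rm.inv().apply(P-piv)[:,:2]*1000).round(2).tolist()
q=np.array([.659,.733,.09,-.138]); s={"position":[.6656,-.0467,.1637],"orientation":q/np.linalg.norm(q)}
print("w2",L(wcast([(316.5,181.5),(354.5,181.5),(318.5,257),(355.5,257)],.113,s)))
c=calibration("top"); im,_=get_image("top"); s=state(); im2,_=get_image("wrist")
hs=cv2.cvtColor(im2,cv2.COLOR_RGB2HSV); m=((hs[...,0]>16)&(hs[...,0]<32)&(hs[...,1]>140)&(hs[...,2]>70)).astype(np.uint8)
m[:145]=0;m[225:]=0;m[:,:315]=0;m[:,355:]=0
n,l,t,_=cv2.connectedComponentsWithStats(m)
for i in range(1,n):
    x,y,w,h,A=t[i]
    if A>30: print((x,y,w,h,A),L(wcast([(x-.5,y+h/2),(x+w-.5,y+h/2)],.113,s)))
E
```

```text
w2 [[16.7, 14.12], [37.01, 14.19], [18.29, -26.22], [37.84, -26.0]]
(np.int32(323), np.int32(154), np.int32(27), np.int32(17), np.int32(316)) [[16.07, 13.85], [36.62, 14.17]]
(np.int32(326), np.int32(207), np.int32(21), np.int32(13), np.int32(174)) [[20.64, -24.75], [36.47, -24.15]]
```

The dog's visible length went from 19.6 mm to 15.8 mm, about 3.7–4 mm of travel. The left dog hasn't moved, and the lever stays put after release. Handing in.

```bash
python3 -c "
from cell import close_job
print(close_job())"
```

```text
the job is handed in; nothing more can be done
None
```

I pushed the gear lever into the right far slot, on the white jar's side, drove that slot's dog home (about 3.7–4 mm of its 4 mm, measured in the wrist camera), released the lever and handed the job in; no verdict came back.

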